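# Mount a counterbore cutter in the bench collet

## Robot

A 7-joint arm with a two-finger parallel gripper is mounted at the origin on the work surface. World frame = base frame: x ahead of the robot, y to its left, z up, the work surface at z = 0. Lengths are in m, angles in degrees, forces in N, time in s.
With the tool pointing down it reaches from about 0.35 to 0.9 m from the base axis. Payload 8.1 kg.
Tool frame: the origin (TCP) lies on the mounting face of the last link; the fingertips stand 178 mm ahead of it and the grasp point (between the pads) lies 159 mm ahead of it; z points along the fingers, y is the direction in which the jaws open and shut (so a half turn about z gives the same grasp; the last joint's range is limited). The gripper opens to 92 mm and grips with 3 to 60 N. Pads are 19 mm wide; open, the fingers measure 130 mm over their backs; the gripper's body (75 mm by 190 mm) begins 47 mm behind the grasp point.
Start: joints at [-79.79, 24.895, 1.432, 90.138, -0.665, 64.973, -4.303], TCP at [0.173, 0.601, 0.405] pointing down, gripper open.
Joint ranges: [-149.89, 149.89], [-25.12, 119.58], [-72.63, 75.52], [4.76, 147.25], [-75.54, 255.54], [6.69, 114.76], [-157.13, 157.13]. Speed limits (degrees/s): [127.2, 127.2, 172.46, 172.46, 180, 180, 180].

## Interface

Orientations are given as [roll, pitch, yaw] about the fixed x, y, z axes, in that order (R = Rz(yaw) Ry(pitch) Rx(roll)).
In Python, from station import get_obs, cams, job, nets gives the robot as it stands.
- The arm moves only by the tool jog_arm, never from a script. Its argument "steps" is a list of rows, each a list of 7 numbers: the finger opening in m, from 0 to 0.0918, then the shift along the world's x, y, z in m, then the turn, a rotation vector about the world's x, y, z in degrees. In form: [[grip, dx, dy, dz, ax, ay, az], ...]. A call has 1 to 12 rows; each row is the pose to reach, as a shift and turn from the pose commanded when the call began; what a row does not reach only later rows make up. A row lasts 1/10 s, in which the tool goes at most 50 mm and 8.59 degrees, less where a joint would pass 70% of its speed; a pose out of reach is approached as far as the arm can. A call with a gripper value outside its range is refused whole. The fingers move at their own pace and stop on an object; "squeeze" is the grip in N (left out, the last holds). Time passes only in rows, so rows that repeat a pose let the fingers close. It gives the time, the measured TCP pose, the force and the opening at its end, in the units of the state.
- get_obs(): the state, without advancing time (a new reading comes with each control period).
- cams.grab_frame(name): name is "scene" or "side" or "wrist"; returns a dict with "img" (400x640x3 uint8, red, green, blue), "fov_y" (degrees; the focal length in pixels is half the picture's height over the tangent of half this angle, whatever the lens; pixels are square), "cx", "cy" (the principal point, pixels), "R" (3x3) and "t" (3): a world point X has camera coordinates R X + t. Camera axes: x right, y down, z forward; pixel columns grow to the right and rows downward; lengths in m; the calibration is good to about 2 mm. The wrist camera is an equidistant fisheye: a pixel r from the principal point sees the ray r / f radians off the axis. A picture is of the moment at which its call begins. There is no depth.
- job.close_job(): hands the job in, once; it reports no verdict.
Trained networks look in the newest picture that a camera, given by its name, has taken for a name from the list of things; names that differ only in an ending like _2 or _b are one class to them, and where a whole thing is asked for, a point or a joint stands for the part that bears it (a point fixed in the world has none). Each returns a list of dicts, best first, with "confidence" (0 to 1); they miss things now and then, are a little off and sometimes report something else, mostly with a low value. They report only what shows in the picture. A call takes as long as a camera call. They do not tell look-alikes from the thing itself.
- nets.recognise(camera, query): "rect" ([centre column, centre row, width, height] in pixels, round what is visible of it).
- nets.cut_out(camera, query): "pixels" (400x640 bool, what is visible of it) and "rect" ([centre column, centre row, width, height] in pixels, round what is visible of it).
The state is a dict: "t": time; "joint_pos": joint angles; "qd": joint speeds; "tau": joint torques, N m; "tcp_pos": TCP position; "eef_rot": TCP orientation; "ft_force": force on the tool from outside, world axes, zero at the start; "torque": the same for the moment, N m; "grip_width": opening from 0.0 (shut) to 1.0 (fully open).
Only numpy, scipy, OpenCV 4.12 (cv2) and the standard library are available. Lean on these libraries where they do the work, as an engineer would, in place of code of your own. Each camera call takes 0.05 s, during which the arm holds its last target.

## Task

Take the counterbore cutter (the tool with the plain cylindrical head) out of the wooden tool block, set its shank into the collet of the bench fixture and let it go fully home on the stop, without forcing it. Then turn the nut clockwise by the knob on its handle until the collet grips the shank firmly, stopping by feel before the collet is crushed, and let go. Leave the other tools and parts where they are.

Things in the scene. Friction and masses are not known exactly. Their poses are not given: they have to be found in the camera images.
- cutter_head (a point): centre of the head of the counterbore cutter, the loose steel tool (about 250 g) to be mounted; it stands upright in one of the block's three holes. It is the one with a plain cylindrical fluted head, 26 mm diameter and 35 mm tall. This point is 87.5 mm above the foot of the shank, 17.5 mm below the top; z runs up the tool
- cutter: the same cutter, 105 mm tall overall; its round shank is 16 mm diameter and 70 mm long. This origin is the centre of the foot of the shank (chamfered 2.5 mm by 4 mm); z runs up along the tool towards the head
- block: fixed wooden tool block, 215 mm (its x) by 58 mm (its y) by 50 mm tall; origin at the centre of its underside. Three holes, 18 mm wide and 42 mm deep, in a row along its x at -70, 0 and +70 mm hold the cutter, the countersink and the ball burr in any order; each must be lifted 42 mm to come free
- fixture: fixed upright collet fixture: a green base 110 mm square and 12 mm thick, a 50 mm square column, and on top a knurled steel nut (72 mm diameter, 64 to 88 mm above the bench) round the collet. Origin at the centre of its underside, on the bore's vertical axis
- mouth (a point): centre of the collet's mouth, on the bore's vertical axis, 90 mm above the bench; the axis points up. The open jaws leave an opening 18 to 27 mm wide and 26 mm deep; below them the bore is a 17 mm round hole with a small chamfer, from 62 mm above the bench down to the stop at 35 mm
- stop: hard stop at the bottom of the bore; origin on the bore's axis 5 mm below its upper face, which is 35 mm above the bench. When the shank's foot rests on it the cutter's head centre is 122.5 mm above the bench. It breaks when the cutter is pressed on it with more than 60 N
- knob (a point): middle of the black upright knob (16 mm diameter, 45 mm tall, from 80.5 to 125.5 mm above the bench) at the end of the nut's radial handle (a bar 14 mm wide, its top 80.5 mm above the bench). The knob circles the bore's axis at a radius of 110 mm; this point is 103 mm above the bench. Moving it clockwise as seen from above tightens the nut
- nut: the knurled nut with its handle; origin on the bore's axis 64 mm up, x points along the handle to the knob. From start to bite it turns 0.25 to 1.1 rad, which cannot be seen beforehand. Running free takes 5 to 9 N at the knob along its circle; after the bite the push rises by about 6 N per 0.1 rad. 16 to 20 N is firmly gripped; over 22 N may crush it. It springs back a little when let go, then stays
- jaw0: collet jaw 1 of 3, inside the nut, dark steel, 26 mm tall; origin within 6 mm of the bore's axis, 64 mm above the bench; it slides inwards 5 mm for each rad the nut is turned, until it meets the shank
- jaw1: collet jaw 2 of 3, inside the nut, dark steel, 26 mm tall; origin within 6 mm of the bore's axis, 64 mm above the bench; it slides inwards 5 mm for each rad the nut is turned, until it meets the shank
- jaw2: collet jaw 3 of 3, inside the nut, dark steel, 26 mm tall; origin within 6 mm of the bore's axis, 64 mm above the bench; it slides inwards 5 mm for each rad the nut is turned, until it meets the shank
- countersink: loose bystander in the tool block: 16 mm shank like the cutter's, but a double-cone head 32 mm at its widest, 36 mm tall; origin at the foot of its shank
- ballburr: loose bystander in the tool block: 16 mm shank with a 27 mm ball for a head, total height 94 mm; origin at the foot of its shank
- gear: loose bystander: dark gear lying flat on the bench, 78 mm across, 22 mm high; origin at the centre of its underside
- bearing: loose bystander: steel bearing ring lying flat, 52 mm across, 15 mm high; origin at the centre of its underside
- pinion: loose bystander: small dark gear lying flat, 50 mm across, 28 mm high; origin at the centre of its underside
- spanner: loose bystander: open-ended spanner lying on the bench near its far edge
- shaft: loose bystander: stepped steel shaft 140 mm long, 28 mm thick, lying near the far edge; origin under its middle
Mind the look-alikes: they are no part of the job. What is shaped like the cutter but pink or purple is not meant.

How it is judged (in metres and radians):
On the way, in this order (a step that is already met when the one before it is completed fails the run):
1. the cutter's shank is fully home in the open collet (z of cutter in the frame of fixture between 0.03 and 0.038 m and horizontal distance between cutter and fixture below 0.003 m and angle between the z axis of cutter and the z axis of fixture, either way round below 0.07 rad), for 0.2 s.
2. the nut is tightened until all three jaws grip the shank (all of step 1 and contact force between each of jaw0, jaw1, jaw2 and cutter above 45 N), for 0.1 s.
At the end, for the whole second after the job is handed in: the cutter stands in the collet with its foot within 3 mm of the stop, within 3 mm of the bore's axis and 0.07 rad of upright, each of the three jaws presses on the shank with more than 45 N, and the cutter is at rest (all of step 2 and linear speed of cutter below 0.01 m/s); the robot touches nothing.
It fails at once if the collet is crushed: a jaw presses on the shank with more than 135 N (contact force between any of jaw0, jaw1, jaw2 and cutter above 135 N).
It fails at once if the cutter is pressed on the stop with more than 60 N (contact force between cutter and stop above 60 N).
It fails at once if another tool or part is moved by more than 20 mm (distance of any of countersink, ballburr, gear, bearing, pinion, spanner, shaft from where it was at the start of the episode above 0.02 m).
It also fails if it takes over 67 s, if anything falls off the work surface, if the arm or the gripper's body presses on something with over 40 N, if the wrist force passes 120 N, or if a joint passes its speed limit or range.

## Working session

There is one attempt and no reset: what is moved stays moved. The work goes in short steps, Python scripts to look and compute and a tool call to move; the robot and the scene stay as the last step left them, time stands still between calls to the robot, and variables do not carry over. Pictures are saved under pics/ and viewed, and the job is handed in when it is done.

Besides the shell and the picture viewer there is one more tool, called after ">>>" as name(argument=value, ...) on one line, values as JSON. jog_arm: Moves the arm, as the interface text tells. Its arguments: {"type":"object","properties":{"steps":{"type":"array","items":{"type":"array","items":{"type":"number"}}},"squeeze":{"type":"number"}},"required":["steps"]}

```bash
mkdir -p pics; ls; python3 - <<'E'
from station import get_obs,cams,nets
import cv2
o=get_obs();print(o)
for n in ("scene","side","wrist"):
    f=cams.grab_frame(n);cv2.imwrite(f"pics/{n}0.png",f["img"][:,:,::-1]);print(n,f["fov_y"],f["cx"],f["cy"],f["R"],f["t"])
    for q in ("cutter","cutter_head","knob","block","fixture","mouth","countersink","ballburr"):
        print(q,[( [round(v) for v in d["rect"]],round(d["confidence"],2)) for d in nets.recognise(n,q)][:4])
E
```

```text
pics
{'t': 0.0, 'joint_pos': array([-79.79274429,  24.93522397,   1.43021412,  90.18833955,
        -0.66652592,  64.97475614,  -4.30421293]), 'qd': array([ 0.04791346,  0.05817767,  0.05656853,  0.06118115, -0.02385536,
       -0.03628254,  0.0081867 ]), 'tau': array([ 7.39636052e-04, -6.67834067e+01,  9.85442586e-01, -3.14453924e+01,
       -6.04944653e-02,  4.25481470e-02,  1.78696855e-04]), 'tcp_pos': array([0.17312749, 0.60029735, 0.40396308]), 'eef_rot': array([-1.79910201e+02,  6.16692517e-03,  1.63908681e+02]), 'ft_force': array([0.28088774, 0.16258268, 0.04854597]), 'torque': array([0.04910045, 0.03145521, 0.03676294]), 'grip_width': 1.001268116433849}
scene 45.82694872133379 315.96194307821946 198.9256579609989 [[-0.83307444  0.55307254  0.00988631]
 [ 0.44677251  0.68328149 -0.57751254]
 [-0.32616146 -0.47669401 -0.81632195]] [ 0.44434637 -0.21702971  1.27593471]
cutter [([373, 204, 13, 38], 0.67), ([428, 281, 23, 32], 0.6), ([424, 221, 14, 34], 0.56)]
cutter_head [([373, 204, 13, 35], 0.89), ([426, 217, 17, 34], 0.82), ([428, 281, 21, 29], 0.72), ([244, 281, 21, 24], 0.69
[... 823 characters left out ...]
42, 218, 16, 46], 0.61)]
knob [([371, 256, 80, 76], 0.66)]
block [([267, 187, 95, 65], 0.97), ([354, 275, 17, 8], 0.21)]
fixture [([361, 274, 92, 114], 0.75)]
mouth [([361, 276, 93, 106], 0.86), ([266, 167, 17, 28], 0.33), ([370, 256, 76, 69], 0.27)]
countersink [([266, 166, 15, 31], 0.67), ([370, 256, 74, 75], 0.53)]
ballburr [([296, 156, 13, 23], 0.61)]
wrist 65.70646984690485 320.26026810798425 197.43295202135582 [[ 2.77076920e-01  9.60847735e-01 -9.87551707e-05]
 [ 9.30243321e-01 -2.68225876e-01  2.50404158e-01]
 [ 2.40573779e-01 -6.94730791e-02 -9.68141388e-01]] [-0.62509658 -0.031532    0.38860036]
cutter []
cutter_head []
knob []
block []
fixture []
mouth []
countersink []
ballburr []
```

```bash
python3 - <<'E'
import cv2
a=cv2.imread("pics/scene0.png");b=cv2.imread("pics/side0.png")
cv2.imwrite("pics/scz.png",cv2.resize(a[100:350,190:510],(800,625),interpolation=cv2.INTER_CUBIC)[:600])
cv2.imwrite("pics/siz.png",cv2.resize(b[110:350,150:470],(800,600),interpolation=cv2.INTER_CUBIC))
E
```

```text
(no output)
```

View pics/scene0.png

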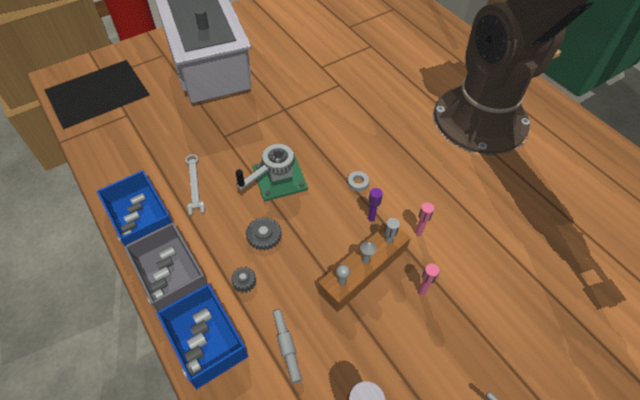

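View pics/scz.png

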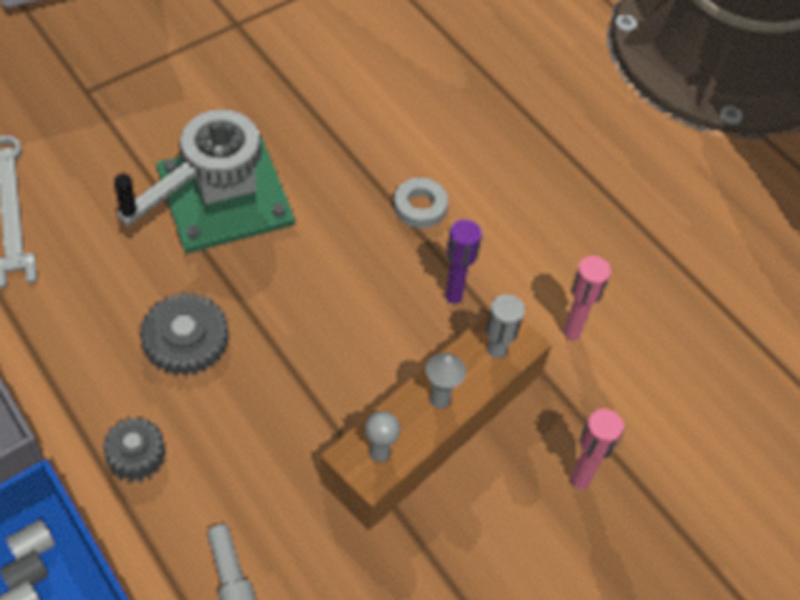

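View pics/siz.png

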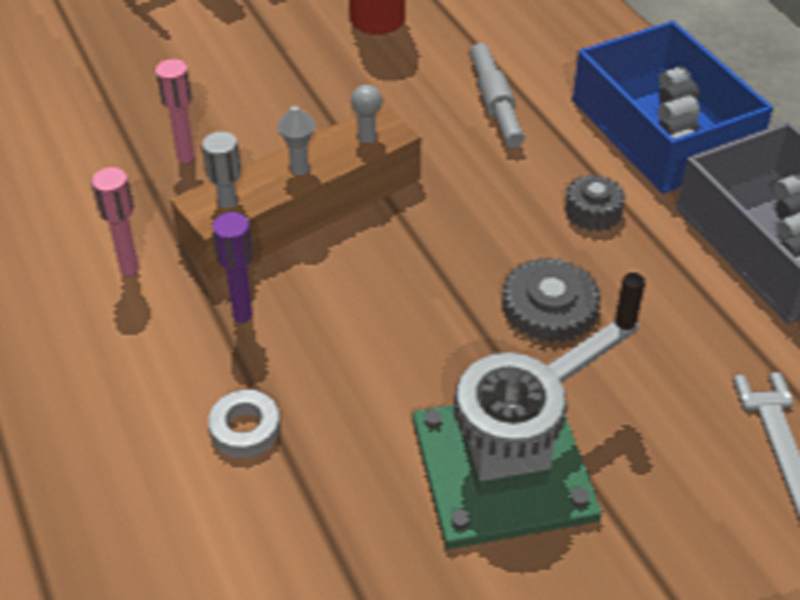

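View pics/wrist0.png

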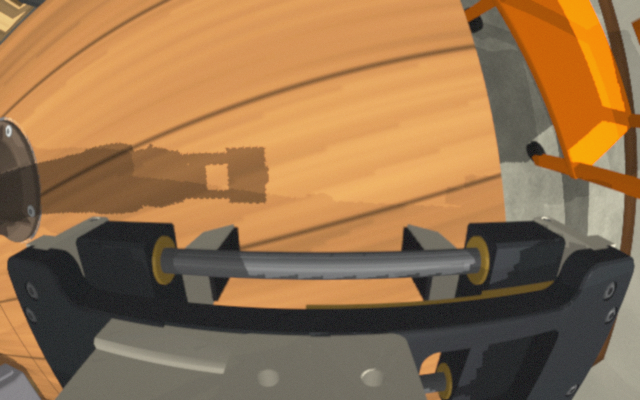

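```bash
cat > h.py <<'E'
import numpy as np,cv2
from scipy.optimize import least_squares
def ray(f,u,v):
    h=f["img"].shape[0]; fl=h/2/np.tan(np.radians(f["fov_y"])/2)
    x,y=(u-f["cx"]),(v-f["cy"])
    if f.get("fish"):
        r=np.hypot(x,y);th=r/fl;d=np.array([x/r*np.sin(th),y/r*np.sin(th),np.cos(th)])
    else: d=np.array([x/fl,y/fl,1.])
    R=np.array(f["R"]);t=np.array(f["t"]);d=R.T@d;return -R.T@t,d/np.linalg.norm(d)
def proj(f,X):
    h=f["img"].shape[0]; fl=h/2/np.tan(np.radians(f["fov_y"])/2)
    c=np.asarray(X)@np.array(f["R"]).T+np.array(f["t"])
    if f.get("fish"):
        r=np.hypot(c[...,0],c[...,1]);th=np.arctan2(r,c[...,2]);k=fl*th/r
        return np.stack([f["cx"]+c[...,0]*k,f["cy"]+c[...,1]*k],-1)
    return np.stack([f["cx"]+fl*c[...,0]/c[...,2],f["cy"]+fl*c[...,1]/c[...,2]],-1)
def plane(f,u,v,z):
    o,d=ray(f,u,v);return o+d*(z-o[2])/d[2]
def tri(fs,uvs):
    A=0;b=0
    rs=[ray(f,*uv) for f,uv in zip(fs,uvs)]
    for o,d in rs:
        P=np.eye(3)-np.outer(d,d);A=A+P;b=b+P@o
    X=np.linalg.solve(A,b)
    return X,[np.linalg.norm((np.eye(3)-np.outer(d,d))@(X-o)) for o,d in rs]
def grab(n):
    from station import cams
    f=cams.grab_frame(n)
    if n=="wrist":f["fish"]=1
    return f
E
python3 - <<'E'
from h import *
np.set_printoptions(precision=4,suppress=True)
a,b=grab("scene"),grab("side")
Z=lambda u,v:(190+u/2.5,100+v/2.5)
Y=lambda u,v:(150+u/2.5,110+v/2.5)
pts={"headtop":((507,308),(221,145)),"nuttop":((220,141),(511,393)),"knobtop":((124,180),(634,280)),
"purpletop":((465,234),(232,226)),"pinkA":((594,268),(112,180)),"pinkB":((604,424),(173,69)),"csk tip":((448,356),(295,110)),"ball":((382,429),(367,100)),
"bearing":((421,200),(245,415)),"gear":((182,327),(552,290))}
for k,(p,q) in pts.items(): print(k,*tri((a,b),(Z(*p),Y(*q))))
for k,p in {"blkA":(318,456),"blkB":(371,503),"blkC":(548,347)}.items(): print(k,plane(a,*Z(*p),.05))
for k,p in {"blkA":(173,204),"blkB":(215,242),"blkC":(419,140)}.items(): print(k,plane(b,*Y(*p),.05))
E
```

```text
headtop [0.4689 0.1768 0.1115] [np.float64(0.0012680604767418464), np.float64(0.001268060476741872)]
nuttop [ 0.5614 -0.1183  0.0864] [np.float64(0.0013524555162482666), np.float64(0.0013524555162484275)]
knobtop [ 0.6673 -0.0969  0.1249] [np.float64(0.0021027612870233637), np.float64(0.002102761287023187)]
purpletop [0.4471 0.0961 0.1029] [np.float64(0.0009132470718929977), np.float64(0.0009132470718929673)]
pinkA [0.381  0.183  0.1051] [np.float64(0.0017342457304465558), np.float64(0.0017342457304465068)]
pinkB [0.4691 0.2959 0.1051] [np.float64(0.0008120858399903913), np.float64(0.00081208583999039)]
csk tip [0.5366 0.1874 0.1147] [np.float64(0.0012288638022470877), np.float64(0.0012288638022470253)]
ball [0.6073 0.201  0.0901] [np.float64(0.0010633148975543246), np.float64(0.001063314897554226)]
bearing [ 0.4101 -0.0043  0.0145] [np.float64(0.0011290003867750647), np.float64(0.0011290003867750074)]
gear [ 0.6729 -0.0031  0.0195] [np.float64(0.0006862961986211357), np.float64(0.0006862961986211618)]
blkA [0.6491 0.1778 0.05  ]
blkB [0.6368 0.2334 0.05  ]
blkC [0.4313 0.2011 0.05  ]
blkA [0.428  0.1935 0.05  ]
blkB [0.4438 0.1369 0.05  ]
blkC [0.6458 0.1757 0.05  ]
```

```bash
python3 - <<'E'
from h import *
a,b=grab("scene"),grab("side")
cv2.imwrite("pics/side1.png",b["img"][:,:,::-1])
print(tri((a,b),((367,393),(301,80))))
print(plane(b,301,122,0), plane(a,367,393,.1))
E
```

```text
(array([0.71283958, 0.4061503 , 0.12340466]), [np.float64(0.004466819886053561), np.float64(0.00446681988605365)])
[0.71502879 0.40337242 0.        ] [0.70368799 0.40523007 0.1       ]
```

View pics/side1.png

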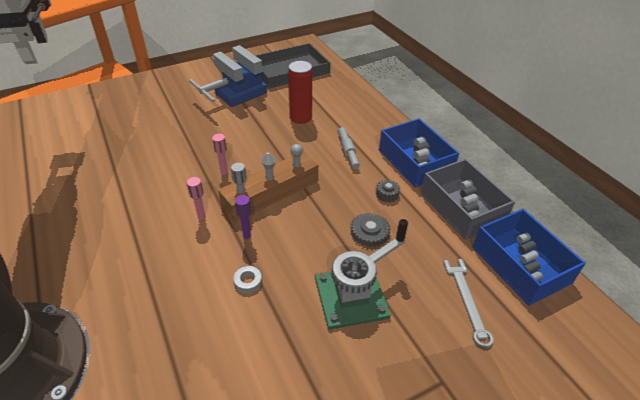

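>>> jog_arm(steps=[[0.06,0.027,-0.038,0,0,0,8],[0.06,0.054,-0.077,0,0,0,16],[0.06,0.081,-0.115,0,0,0,25],[0.06,0.108,-0.154,0,0,0,25],[0.06,0.135,-0.192,0,0,0,25],[0.06,0.162,-0.231,0,0,0,25],[0.06,0.189,-0.27,0,0,0,25],[0.06,0.216,-0.308,0,0,0,25],[0.06,0.243,-0.347,0,0,0,25],[0.06,0.27,-0.385,0,0,0,25],[0.06,0.296,-0.423,0,0,0,25],[0.06,0.296,-0.423,-0.02,0,0,25]])

```text
t: 2.75
tcp_pos: [0.4732, 0.1717, 0.3869]
eef_rot: [-179.9, 0.4, -171.6]
ft_force: [-0.9, 0.5, -0.5]
grip_width: 0.651
```

```bash
python3 - <<'E'
from h import *
from station import get_obs
o=get_obs();print(o["t"],o["tcp_pos"],o["eef_rot"],o["joint_pos"],o["ft_force"])
w=grab("wrist");cv2.imwrite("pics/w1.png",w["img"][:,:,::-1])
w2=grab("side");cv2.imwrite("pics/s2.png",w2["img"][:,:,::-1])
for n,X in {"head":[.469,.177,.113],"gp":np.array(o["tcp_pos"])-[0,0,.159],"cs":[.5366,.1874,.115]}.items(): print(n,proj(w,np.array(X)))
E
```

```text
2.75 [0.47319786 0.17167304 0.38686734] [-179.9348416     0.35669744 -171.62580827] [-33.5595843   14.38395008   9.20144503 108.93069728  -2.53359839
  56.56428979  75.11634176] [-0.93721373  0.49463733 -0.5339694 ]
head [327.6174302  193.11589555]
gp [320.67342449 256.61240529]
cs [327.56283411 266.8725714 ]
```

View pics/w1.png

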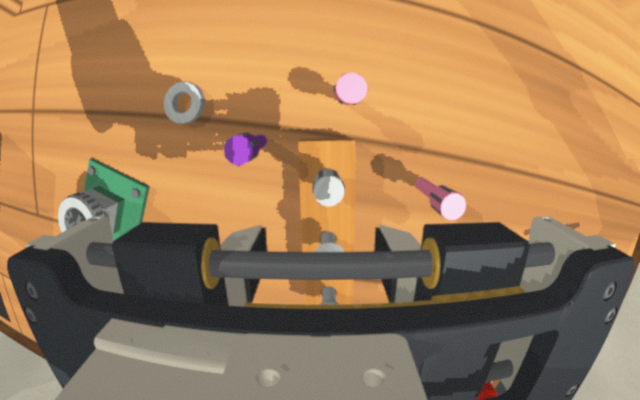

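View pics/s2.png

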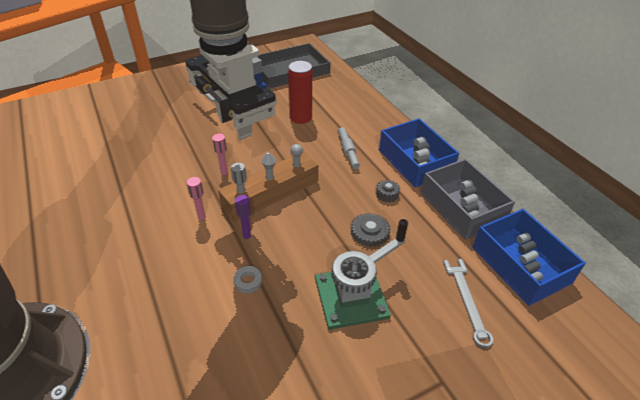

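```bash
python3 - <<'E'
from h import *
from station import get_obs,nets
a,b=grab("scene"),grab("side")
w=grab("wrist");cv2.imwrite("pics/w2.png",w["img"][:,:,::-1])
o=get_obs();print(o["t"],o["tcp_pos"],o["eef_rot"])
c=w["img"][150:230,270:400,::-1]
cv2.imwrite("pics/w2z.png",cv2.resize(c,(780,480),interpolation=cv2.INTER_CUBIC))
for n in ("wrist",):
  for q in ("cutter","cutter_head"): print(q,[( [round(v,1) for v in d["rect"]],round(d["confidence"],2)) for d in nets.recognise(n,q)][:5])
print(proj(w,np.array([.469,.177,.113])))
E
```

```text
3.0 [0.46881188 0.17860031 0.38520144] [ 1.79970400e+02 -6.60504579e-03 -1.70985200e+02]
cutter [([344.3, 92.5, 33.0, 31.8], 0.93), ([434.7, 205.5, 45.0, 41.0], 0.85), ([319.9, 193.7, 30.7, 40.5], 0.67), ([237.9, 154.7, 46.6, 33.5], 0.65)]
cutter_head [([436.2, 205.6, 48.2, 38.9], 0.92), ([342.7, 95.8, 32.0, 29.7], 0.79), ([237.3, 154.7, 42.7, 31.7], 0.63), ([318.4, 193.1, 32.1, 38.5], 0.6)]
[318.76913092 199.99007296]
```

View pics/w2z.png

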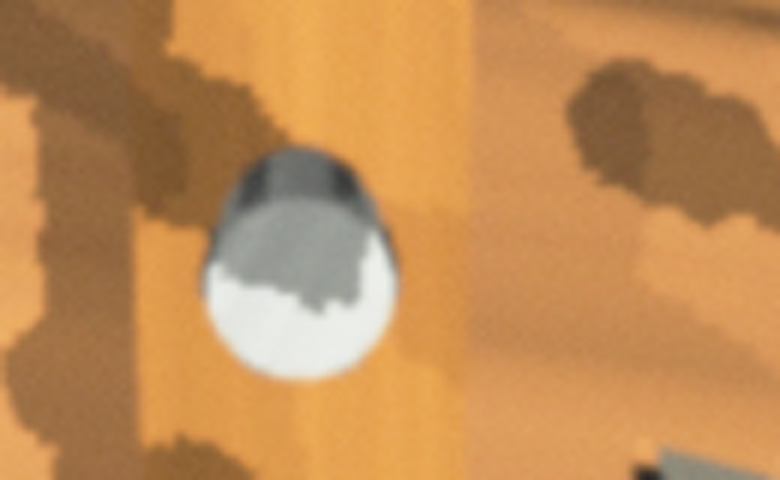

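```bash
python3 - <<'E'
from h import *
from station import get_obs,nets
w=grab("wrist");print(plane(w,320.2,197.8,.113),get_obs()["tcp_pos"])
E
```

```text
[0.46771726 0.17863664 0.113     ] [0.46894605 0.17858562 0.38541125]
```

>>> jog_arm(steps=[[0.06,-0.001,0,-0.04,0,0,0],[0.06,-0.001,0,-0.08,0,0,0],[0.06,-0.001,0,-0.11,0,0,0],[0.06,-0.001,0,-0.131,0,0,0],[0.06,-0.001,0,-0.131,0,0,0],[0.06,-0.001,0,-0.131,0,0,0]])

```text
t: 3.75
tcp_pos: [0.4683, 0.1781, 0.2544]
eef_rot: [180.0, 0.0, -171.0]
ft_force: [0.9, 1.3, 0.9]
grip_width: 0.654
```

>>> jog_arm(steps=[[0.03,0,0,0,0,0,0],[0.02,0,0,0,0,0,0],[0.01,0,0,0,0,0,0],[0.01,0,0,0,0,0,0],[0.01,0,0,0,0,0,0],[0.01,0,0,0,0,0,0]], squeeze=30)

```text
t: 4.35
tcp_pos: [0.4684, 0.1775, 0.2541]
eef_rot: [180.0, 0.0, -171.1]
ft_force: [-0.9, -0.5, 3.0]
grip_width: 0.275
```

```bash
python3 - <<'E'
from h import *
from station import get_obs,nets
b=grab("side");o=get_obs();print(o["t"],o["tcp_pos"],o["eef_rot"],o["ft_force"],o["grip_width"]*.0918)
cv2.imwrite("pics/s3.png",cv2.resize(b["img"][110:260,140:340,::-1],(800,600),interpolation=cv2.INTER_CUBIC))
E
```

```text
4.4 [0.46838092 0.17756864 0.25401935] [ 1.79988155e+02  2.96743323e-02 -1.71097978e+02] [-0.37612205 -0.57590848  3.82842933] 0.025309193414482508
```

View pics/s3.png

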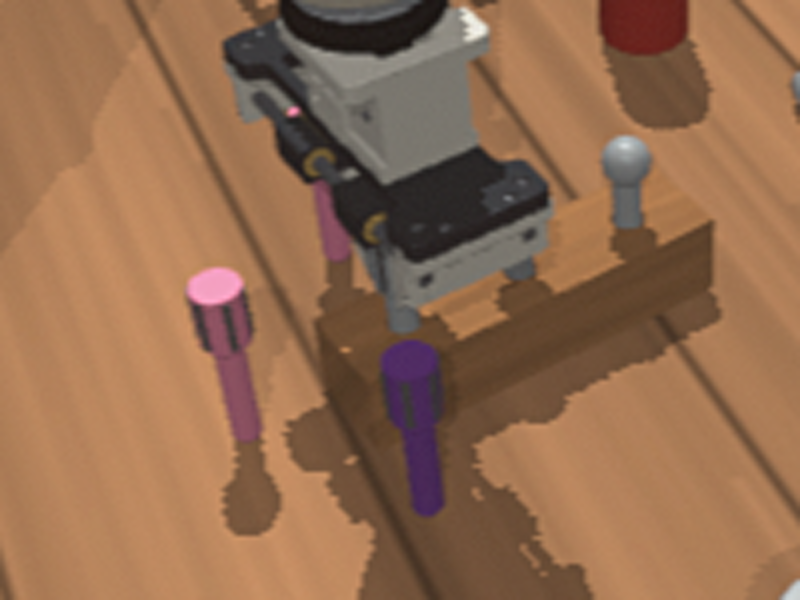

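>>> jog_arm(steps=[[0.01,0,0,0.01,0,0,0],[0.01,0,0,0.025,0,0,0],[0.01,0,0,0.045,0,0,0],[0.01,0,0,0.07,0,0,0],[0.01,0,0,0.1,0,0,0],[0.01,0,0,0.13,0,0,0],[0.01,0,0,0.14,0,0,0],[0.01,0,0,0.14,0,0,0]], squeeze=40)

```text
t: 5.2
tcp_pos: [0.4684, 0.1775, 0.3949]
eef_rot: [179.9, 0.1, -171.1]
ft_force: [0.6, 1.1, -3.3]
grip_width: 0.273
```

```bash
python3 - <<'E'
from h import *
from station import get_obs,nets
b=grab("side");a=grab("scene");o=get_obs();print(o["t"],o["tcp_pos"],o["eef_rot"],o["ft_force"],o["grip_width"]*.0918)
cv2.imwrite("pics/s4.png",cv2.resize(b["img"][90:240,140:340,::-1],(800,600),interpolation=cv2.INTER_CUBIC))
cv2.imwrite("pics/a4.png",cv2.resize(a["img"][130:280,330:530,::-1],(800,600),interpolation=cv2.INTER_CUBIC))
# fine mouth: crops
cv2.imwrite("pics/am.png",cv2.resize(a["img"][130:205,230:330,::-1],(800,600),interpolation=cv2.INTER_CUBIC))
cv2.imwrite("pics/sm.png",cv2.resize(b["img"][220:310,310:430,::-1],(800,600),interpolation=cv2.INTER_CUBIC))
E
```

```text
5.3 [0.46774497 0.17737365 0.3926412 ] [-1.79975359e+02 -8.91542084e-02 -1.71088075e+02] [ 0.45874733  0.06108314 -3.49926393] 0.025232743080999563
```

View pics/s4.png

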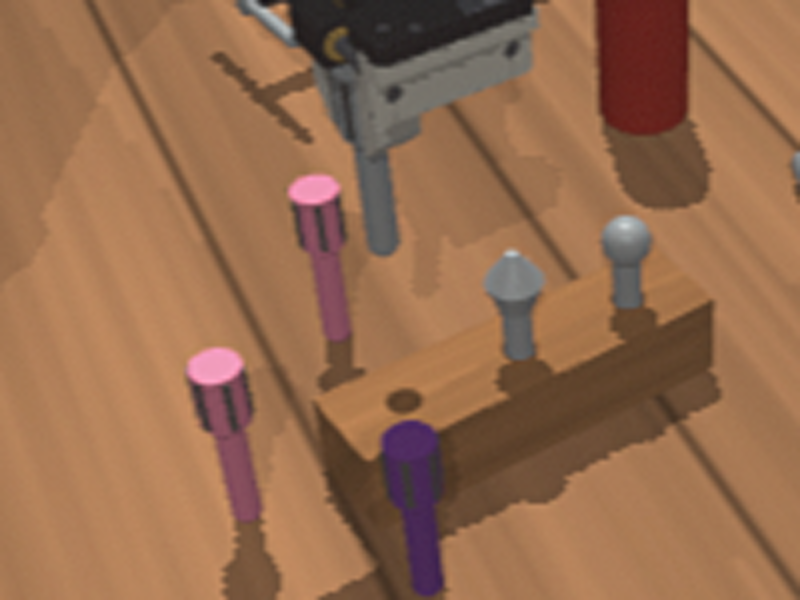

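View pics/a4.png

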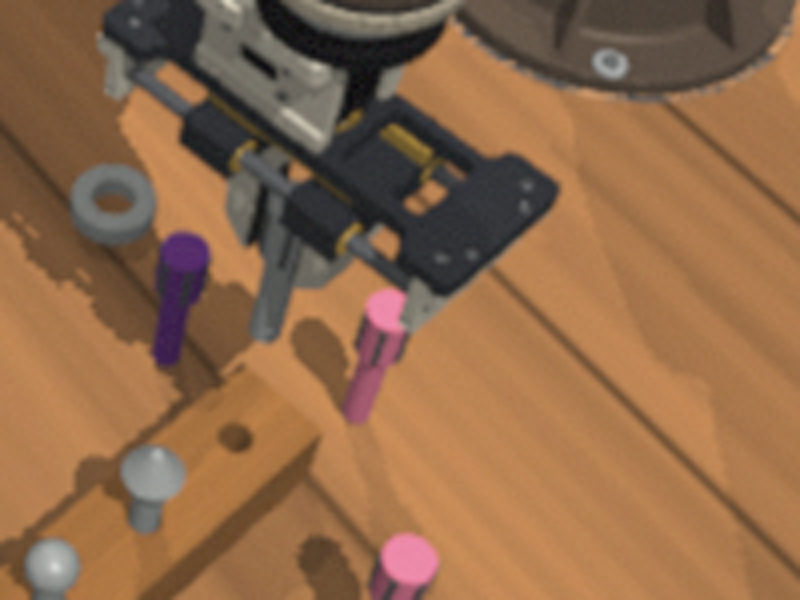

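View pics/am.png

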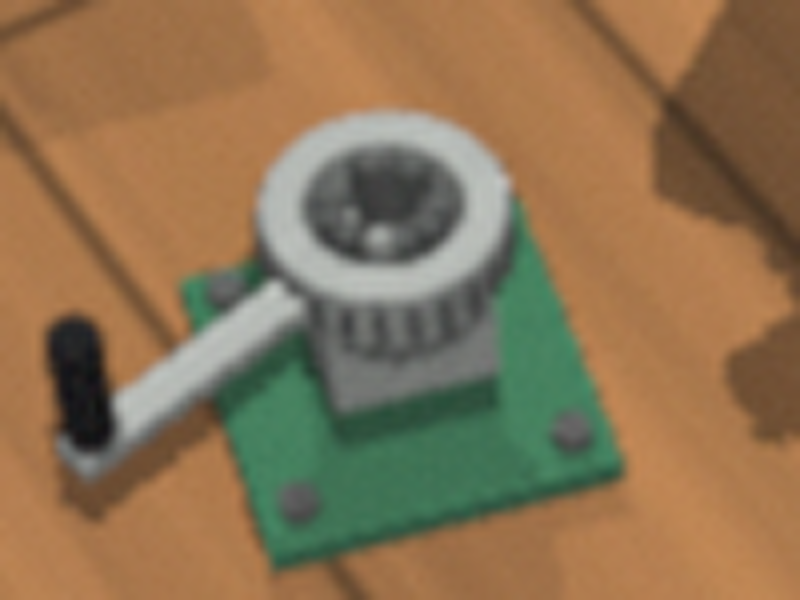

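View pics/sm.png

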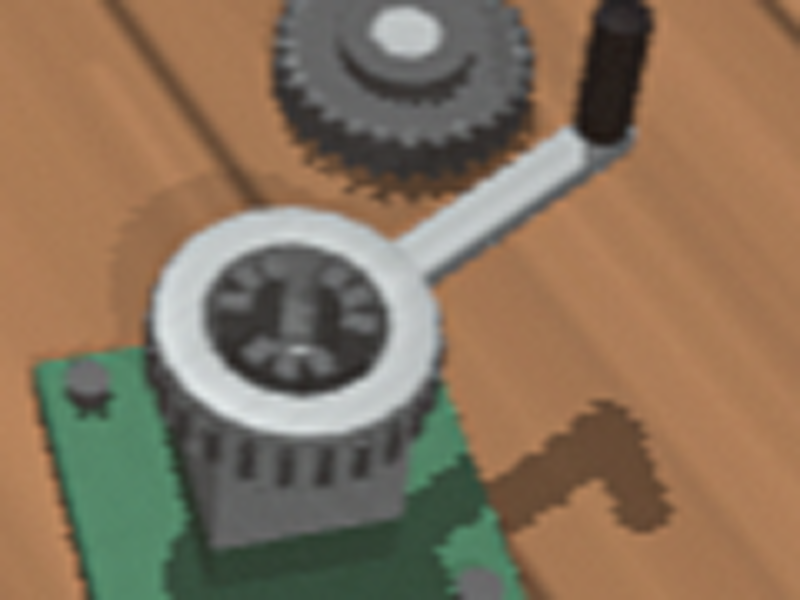

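```bash
cat > nut.py <<'E'
from h import *
def edge(img,c,n,lo,hi,light=True):
    return None
def fitc(f,c0,r=.036,z=.088,thr=150):
    g=cv2.cvtColor(f["img"],cv2.COLOR_RGB2HSV)
    m=((g[...,1]<50)&(g[...,2]>thr)).astype(np.uint8)
    k,lab,st,ce=cv2.connectedComponentsWithStats(m)
    u,v=proj(f,np.array([*c0,z]))
    best=min(range(1,k),key=lambda i:np.hypot(*(ce[i]-[u,v]))+(1e3 if st[i,4]<150 else 0))
    mm=(lab==best).astype(np.uint8)
    return mm
E
python3 - <<'E'
from nut import *
from station import nets
from scipy.optimize import minimize
th=np.linspace(0,2*np.pi,90,endpoint=False)
fs={}
def score(p,f,g):
    # ring brightness contrast: inside outer edge minus outside
    s=0
    for r,sg in ((.0335,1),(.0385,-1)):
        uv=proj(f,np.stack([p[0]+r*np.cos(th),p[1]+r*np.sin(th),0*th+.088],-1)).astype(np.float32)
        val=cv2.remap(g,uv[:,0].reshape(1,-1),uv[:,1].reshape(1,-1),cv2.INTER_LINEAR)
        s+=sg*np.clip(val,0,1).mean()
    return -s
for n in ("scene","side"):
    f=grab(n);h=cv2.cvtColor(f["img"],cv2.COLOR_RGB2HSV).astype(np.float32)
    g=((60-h[...,1])/30)*((h[...,2]-130)/30>0); g=np.clip(g,0,1).astype(np.float32);g=cv2.GaussianBlur(g,(3,3),0)
    cv2.imwrite(f"pics/g_{n}.png",(g*255).astype(np.uint8))
    best=min(((score((x,y),f,g),x,y) for x in np.arange(.55,.575,.0005) for y in np.arange(-.13,-.105,.0005)))
    print(n,best)
    for d in nets.cut_out(n,"fixture")[:1]: print(d["rect"],d["confidence"])
    hsv=cv2.cvtColor(f["img"],cv2.COLOR_RGB2HSV)
    gm=((hsv[...,0]>60)&(hsv[...,0]<90)&(hsv[...,1]>90)).astype(np.uint8)
    u,v=proj(f,np.array([.561,-.118,.012])); y0,x0=int(v)-60,int(u)-60
    sub=gm[y0:y0+120,x0:x0+120]; ys,xs=np.nonzero(sub); xs=xs+x0;ys=ys+y0
    # top-plane corners
    hull=cv2.convexHull(np.stack([xs,ys],1).astype(np.int32)); print(cv2.approxPolyDP(hull,4,True)[:,0].tolist())
    for q in cv2.approxPolyDP(hull,4,True)[:,0]: print(plane(f,*map(float,q),.012).round(4))
E
```

```text
scene (np.float32(-0.71065104), np.float64(0.5599999999999989), np.float64(-0.1195))
[272.8, 171.4, 69.8, 52.8] 0.91
[[306, 188], [264, 199], [253, 166], [295, 159]]
[ 0.526 -0.054  0.012]
[ 0.6251 -0.0807  0.012 ]
[ 0.5981 -0.1812  0.012 ]
[ 0.5002 -0.144   0.012 ]
side (np.float32(-0.82737863), np.float64(0.5609999999999988), np.float64(-0.12))
[361.2, 274.0, 90.2, 112.4] 0.86
[[389, 315], [329, 326], [316, 275], [376, 280]]
[ 0.5973 -0.1858  0.012 ]
[ 0.4959 -0.1588  0.012 ]
[ 0.5238 -0.0564  0.012 ]
[ 0.6163 -0.1146  0.012 ]
```

>>> jog_arm(steps=[[0.01,0.02,-0.038,0.01,0,0,0],[0.01,0.04,-0.076,0.01,0,0,0],[0.01,0.06,-0.115,0.01,0,0,0],[0.01,0.08,-0.155,0.01,0,0,0],[0.01,0.1,-0.195,0.01,0,0,0],[0.01,0.12,-0.235,0.01,0,0,0],[0.01,0.135,-0.265,0.01,0,0,0],[0.01,0.145,-0.285,0.01,0,0,0],[0.01,0.153,-0.297,0.01,0,0,0],[0.01,0.153,-0.297,0.01,0,0,0],[0.01,0.153,-0.297,0.01,0,0,0]])

```text
t: 6.6
tcp_pos: [0.6212, -0.1184, 0.403]
eef_rot: [179.9, -0.1, -171.0]
ft_force: [0.5, -0.6, -2.2]
grip_width: 0.277
```

```bash
python3 - <<'E'
from h import *
from station import get_obs,nets
w=grab("wrist");o=get_obs();print(o["t"],o["tcp_pos"],o["eef_rot"],o["ft_force"],o["grip_width"]*.0918)
np.savez("w5.npz",**w)
cv2.imwrite("pics/w5.png",w["img"][:,:,::-1])
print(proj(w,np.array([.561,-.1195,.09])),proj(w,o["tcp_pos"]-np.array([0,0,.2465])))
E
```

```text
6.65 [ 0.62109557 -0.11790778  0.40326512] [ 1.79926164e+02 -4.47950701e-02 -1.70997630e+02] [-0.87400557  0.16452079 -2.01119165] 0.025536530988600033
[328.75199482 127.09075736] [320.60031834 208.60835146]
```

View pics/w5.png

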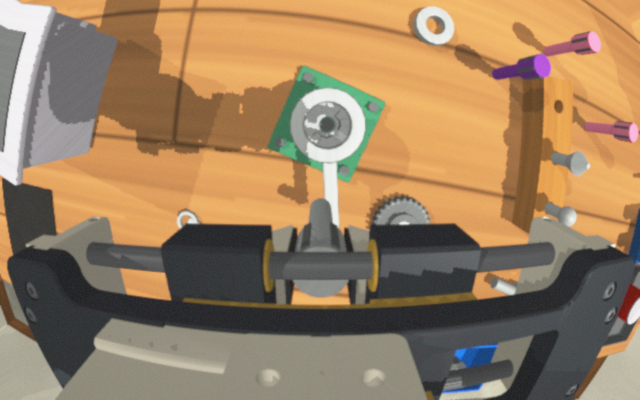

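```bash
python3 - <<'E'
from h import *
w=dict(np.load("w5.npz"));i=w["img"][70:230,260:390,::-1]
cv2.imwrite("pics/w5z.png",cv2.resize(i,None,fx=4.8,fy=3.75 if 0 else 4.8,interpolation=cv2.INTER_CUBIC)[:600] if 0 else cv2.resize(i,(487,600),interpolation=cv2.INTER_CUBIC))
E
```

```text
(no output)
```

View pics/w5z.png

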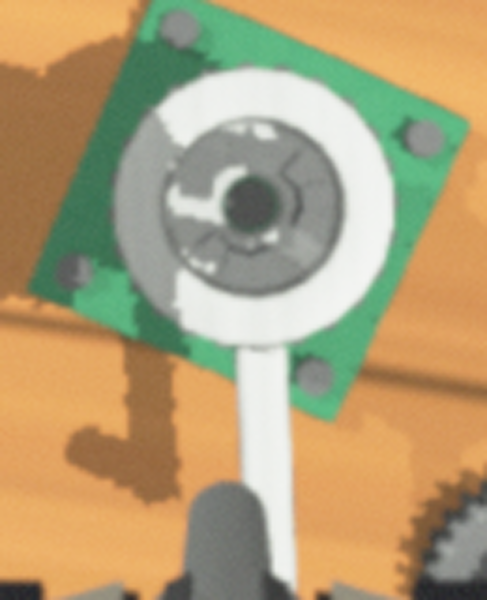

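```bash
python3 - <<'E'
from h import *
w=dict(np.load("w5.npz"))
print("nut",plane(w,327.6,125.2,.088),"bore",plane(w,326.9,124.4,.062))
print("cam",-np.array(w["R"]).T@w["t"])
tcp=np.array([0.6211,-.1179,.40327]); foot=tcp-[0,0,.159+.0870]
t=np.linspace(0,6.28,200)
for r,dz in ((.008,.004),(.0055,0),(.008,.05)):
    p=proj(w,np.stack([foot[0]+r*np.cos(t),foot[1]+r*np.sin(t),foot[2]+dz+0*t],-1));p=(p-[260,70])*3.75
    print(r,dz,p.min(0),p.max(0),p.mean(0))
# nut model
for c in ((.561,-.1195),):
    p=proj(w,np.stack([c[0]+.036*np.cos(t),c[1]+.036*np.sin(t),.088+0*t],-1));p=(p-[260,70])*3.75
    print(p.min(0),p.max(0))
E
```

```text
nut [ 0.55943735 -0.12079304  0.088     ] bore [ 0.55911371 -0.12091927  0.062     ]
cam [ 0.55513674 -0.12887177  0.38242211]
0.008 0.004 [187.12537946 487.37756016] [267.54908149 564.33937827] [227.31042946 526.20923783]
0.0055 0 [200.09225996 494.27864345] [254.48834446 546.41108632] [227.27176249 520.54164096]
0.008 0.05 [178.39962512 561.79949499] [277.67240377 654.36321645] [228.00393359 608.59487033]
[114.72432111  72.29290742] [399.48744048 354.6564803 ]
```

>>> jog_arm(steps=[[0.01,-0.03,-0.001,0,0,0,0],[0.01,-0.061,-0.003,0,0,0,0],[0.01,-0.061,-0.003,-0.02,0,0,0],[0.01,-0.061,-0.003,-0.04,0,0,0],[0.01,-0.061,-0.003,-0.055,0,0,0],[0.01,-0.061,-0.003,-0.055,0,0,0],[0.01,-0.061,-0.003,-0.055,0,0,0]])

```text
t: 7.35
tcp_pos: [0.5602, -0.1215, 0.3492]
eef_rot: [180.0, -0.0, -171.0]
ft_force: [-0.7, -0.4, -3.2]
grip_width: 0.278
```

```bash
python3 - <<'E'
from h import *
from station import get_obs,nets
a=grab("scene");b=grab("side");o=get_obs();print(o["t"],o["tcp_pos"],o["eef_rot"],o["ft_force"],o["grip_width"]*.0918)
cv2.imwrite("pics/a6.png",cv2.resize(a["img"][110:185,230:330,::-1],(800,600),interpolation=cv2.INTER_CUBIC))
cv2.imwrite("pics/s6.png",cv2.resize(b["img"][220:310,300:420,::-1],(800,600),interpolation=cv2.INTER_CUBIC))
foot=o["tcp_pos"]-[0,0,.246]
for f,u0,v0,s in ((a,230,110,8),(b,300,220,6.667)):
    print([((proj(f,X)-[u0,v0])*s).round(1) for X in (foot,np.array([foot[0],foot[1],.088]),np.array([.5594,-.1208,.088]),np.array([.561,-.1195,.088]))])
E
```

```text
7.45 [ 0.56055386 -0.12198901  0.3497587 ] [-1.79990798e+02  8.36212491e-02 -1.71044805e+02] [ 0.82532447 -0.57608111 -2.50465688] 0.025193330923233715
[array([371.5, 321.5]), array([374.8, 358.1]), array([380.4, 359. ]), array([377.9, 364.3])]
[array([366.7, 282.9]), array([362.3, 322.2]), array([355.9, 320.4]), array([358.8, 314.4])]
```

View pics/a6.png

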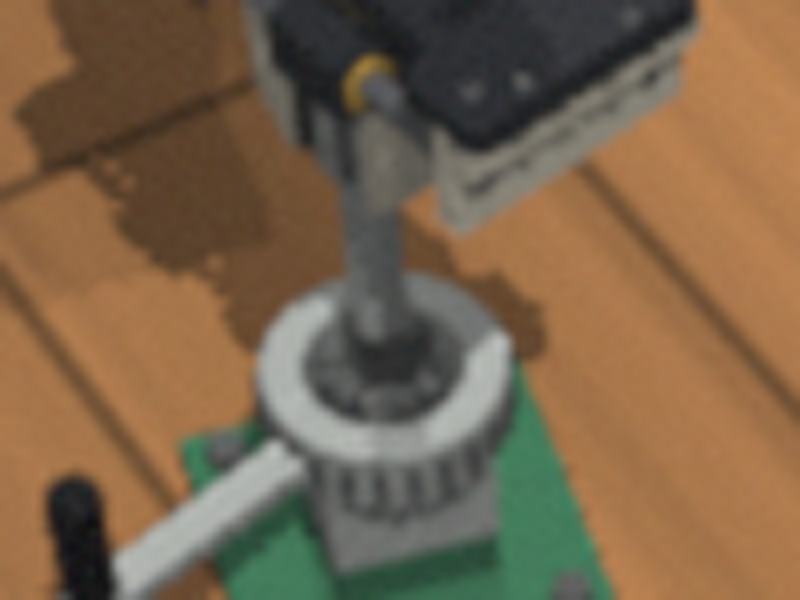

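View pics/s6.png

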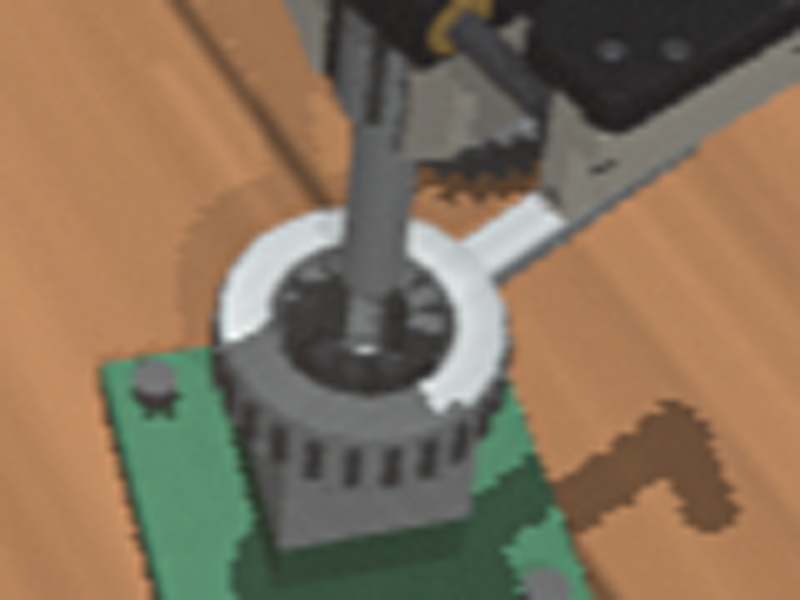

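>>> jog_arm(steps=[[0.01,-0.001,0.001,-0.01,0,0,0],[0.01,-0.001,0.001,-0.02,0,0,0],[0.01,-0.001,0.001,-0.025,0,0,0],[0.01,-0.001,0.001,-0.025,0,0,0]])

```text
t: 7.85
tcp_pos: [0.5588, -0.1214, 0.3225]
eef_rot: [180.0, -0.1, -171.1]
ft_force: [-0.1, 0.1, -2.7]
grip_width: 0.276
```

```bash
python3 - <<'E'
from h import *
from station import get_obs,nets
a=grab("scene");b=grab("side");o=get_obs();print(o["t"],o["tcp_pos"],o["eef_rot"],o["ft_force"],o["torque"])
cv2.imwrite("pics/a7.png",cv2.resize(a["img"][110:185,230:330,::-1],(800,600),interpolation=cv2.INTER_CUBIC))
cv2.imwrite("pics/s7.png",cv2.resize(b["img"][220:310,300:420,::-1],(800,600),interpolation=cv2.INTER_CUBIC))
w=grab("wrist");cv2.imwrite("pics/w7.png",w["img"][:,:,::-1])
E
```

```text
7.95 [ 0.55924373 -0.12158982  0.32353654] [ 1.79998923e+02 -2.48967640e-02 -1.71102974e+02] [-0.67869208 -0.21879997 -2.22581478] [ 0.06772253 -0.02892524  0.01614535]
```

View pics/a7.png

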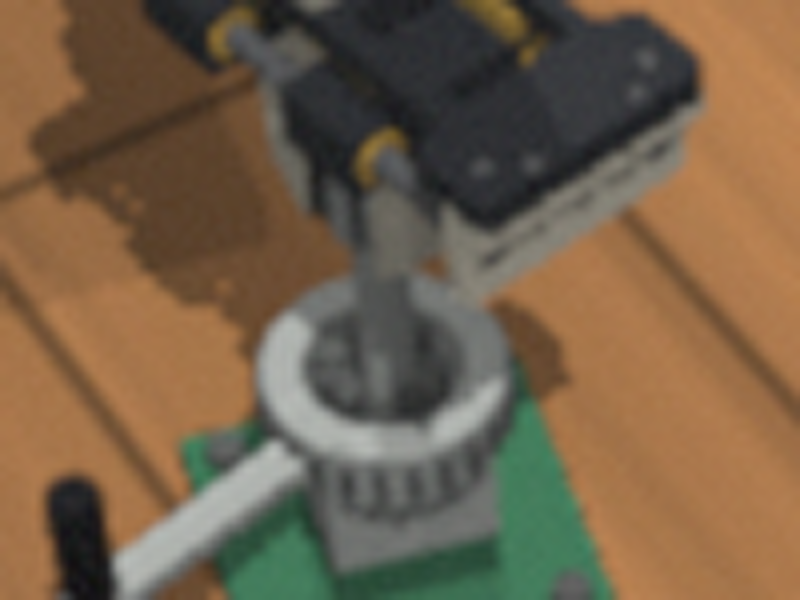

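View pics/s7.png

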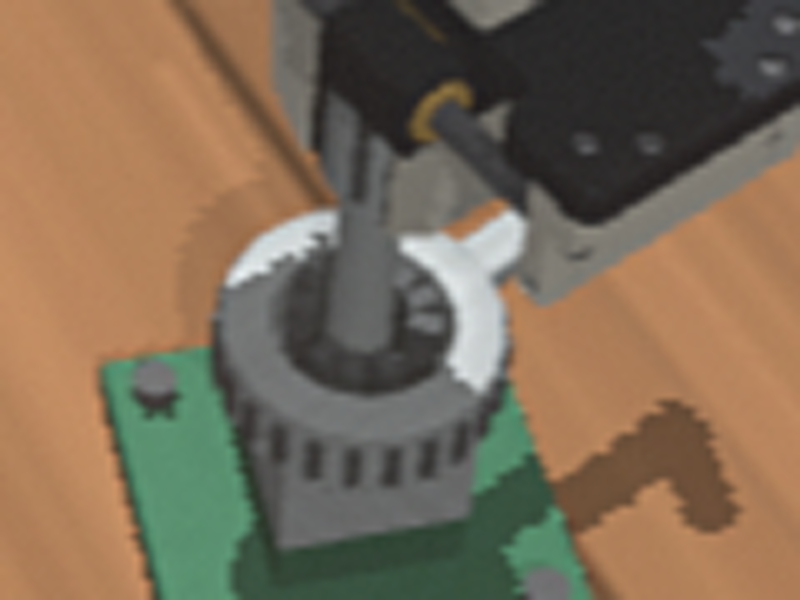

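View pics/w7.png

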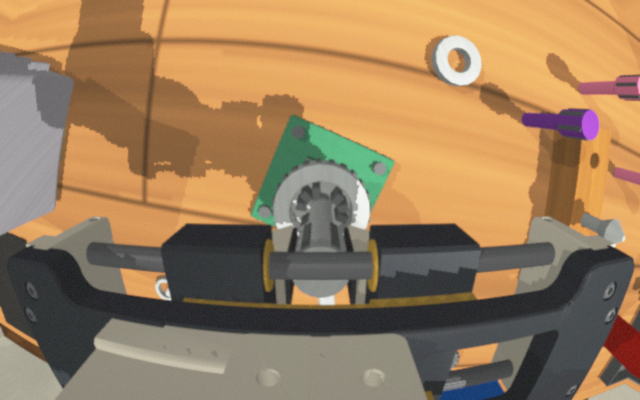

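>>> jog_arm(steps=[[0.01,0,0,-0.006,0,0,0],[0.01,0,0,-0.011,0,0,0],[0.01,0,0,-0.011,0,0,0]])

```text
t: 8.3
tcp_pos: [0.5589, -0.1214, 0.3119]
eef_rot: [180.0, -0.1, -171.1]
ft_force: [-0.7, 0.2, -2.6]
grip_width: 0.276
```

>>> jog_arm(steps=[[0.01,0,0,-0.002,0,0,0],[0.01,0,0,-0.004,0,0,0],[0.01,0,0,-0.004,0,0,0]])

```text
t: 8.6
tcp_pos: [0.5592, -0.1214, 0.3085]
eef_rot: [180.0, -0.0, -171.1]
ft_force: [-0.0, 0.6, -2.3]
grip_width: 0.277
```

>>> jog_arm(steps=[[0.01,0,0,-0.002,0,0,0],[0.01,0,0,-0.004,0,0,0],[0.01,0,0,-0.004,0,0,0]])

```text
t: 8.9
tcp_pos: [0.5593, -0.1214, 0.3046]
eef_rot: [180.0, 0.0, -171.1]
ft_force: [0.4, -0.3, -2.4]
grip_width: 0.271
```

>>> jog_arm(steps=[[0.01,0,0,-0.002,0,0,0],[0.01,0,0,-0.004,0,0,0],[0.01,0,0,-0.006,0,0,0],[0.01,0,0,-0.006,0,0,0]])

```text
t: 9.3
tcp_pos: [0.5594, -0.1213, 0.2985]
eef_rot: [180.0, 0.0, -171.1]
ft_force: [2.7, 0.7, -4.3]
grip_width: 0.273
```

>>> jog_arm(steps=[[0.01,0,0,-0.002,0,0,0],[0.01,0,0,-0.004,0,0,0],[0.01,0,0,-0.006,0,0,0],[0.01,0,0,-0.006,0,0,0]])

```text
t: 9.7
tcp_pos: [0.5594, -0.1214, 0.2925]
eef_rot: [180.0, 0.0, -171.1]
ft_force: [3.3, 1.6, -4.3]
grip_width: 0.275
```

>>> jog_arm(steps=[[0.01,0.0005,0,-0.002,0,0,0],[0.01,0.0005,0,-0.004,0,0,0],[0.01,0.0005,0,-0.006,0,0,0],[0.01,0.0005,0,-0.008,0,0,0],[0.01,0.0005,0,-0.008,0,0,0]])

```text
t: 10.2
tcp_pos: [0.5596, -0.1214, 0.2844]
eef_rot: [180.0, -0.0, -171.1]
ft_force: [3.1, 2.3, -5.2]
grip_width: 0.278
```

>>> jog_arm(steps=[[0.01,0,0,-0.001,0,0,0],[0.01,0,0,-0.002,0,0,0],[0.01,0,0,-0.002,0,0,0]])

```text
t: 10.5
tcp_pos: [0.5597, -0.1214, 0.2826]
eef_rot: [180.0, -0.0, -171.1]
ft_force: [2.1, 2.6, -2.5]
grip_width: 0.276
```

>>> jog_arm(steps=[[0.01,0,0.0003,-0.0005,0,0,0],[0.01,0,0.0003,-0.001,0,0,0],[0.01,0,0.0003,-0.001,0,0,0]])

```text
t: 10.8
tcp_pos: [0.5597, -0.1213, 0.2817]
eef_rot: [-180.0, -0.0, -171.1]
ft_force: [1.8, 0.9, -2.3]
grip_width: 0.276
```

>>> jog_arm(steps=[[0.01,0,0,-0.0005,0,0,0],[0.01,0,0,-0.0008,0,0,0],[0.01,0,0,-0.0008,0,0,0]])

```text
t: 11.1
tcp_pos: [0.5597, -0.1213, 0.2811]
eef_rot: [-180.0, 0.0, -171.1]
ft_force: [1.0, 1.1, 1.7]
grip_width: 0.274
```

>>> jog_arm(steps=[[0.03,0,0,0,0,0,0],[0.04,0,0,0,0,0,0],[0.05,0,0,0,0,0,0],[0.05,0,0,0,0,0,0],[0.05,0,0,0,0,0,0]])

```text
t: 11.6
tcp_pos: [0.5596, -0.1213, 0.2809]
eef_rot: [180.0, -0.0, -171.1]
ft_force: [-0.2, 0.6, -0.7]
grip_width: 0.541
```

>>> jog_arm(steps=[[0.05,0,0,0.02,0,0,0],[0.05,0,0,0.05,0,0,0],[0.05,0,0,0.09,0,0,0],[0.05,0,0,0.12,0,0,0],[0.05,0.03,0,0.12,0,0,0],[0.05,0.05,0.01,0.12,0,0,0],[0.05,0.05,0.01,0.12,0,0,0],[0.05,0.05,0.01,0.12,0,0,0]])

```text
t: 12.4
tcp_pos: [0.6096, -0.111, 0.4004]
eef_rot: [180.0, -0.1, -171.1]
ft_force: [-0.7, -0.7, 0.1]
grip_width: 0.542
```

```bash
python3 - <<'E'
from h import *
from station import get_obs,nets
w=grab("wrist");np.savez("w8.npz",**w)
b=grab("side");a=grab("scene");o=get_obs();print(o["t"],o["tcp_pos"],o["eef_rot"],o["ft_force"],o["joint_pos"])
cv2.imwrite("pics/w8.png",w["img"][:,:,::-1])
cv2.imwrite("pics/s8.png",cv2.resize(b["img"][200:320,300:460,::-1],(800,600),interpolation=cv2.INTER_CUBIC))
cv2.imwrite("pics/a8.png",cv2.resize(a["img"][110:200,220:340,::-1],(800,600),interpolation=cv2.INTER_CUBIC))
for n,f in (("a",a),("b",b),("w",w)): print(n,[proj(f,np.array([.5597,-.1213,z])).round(1).tolist() for z in (.14,.105)])
E
```

```text
12.55 [ 0.60895952 -0.11180239  0.40081942] [-1.79996618e+02 -4.61721052e-02 -1.71148608e+02] [-0.11386606  0.16963151 -0.58718909] [ -6.21282596  24.81392238  16.92633242  92.28007528  -7.78618508
  64.11088713 111.50222817]
a [[276.0, 139.3], [276.9, 149.9]]
b [[355.9, 248.1], [354.4, 261.8]]
w [[317.2, 140.0], [317.6, 137.4]]
```

View pics/w8.png

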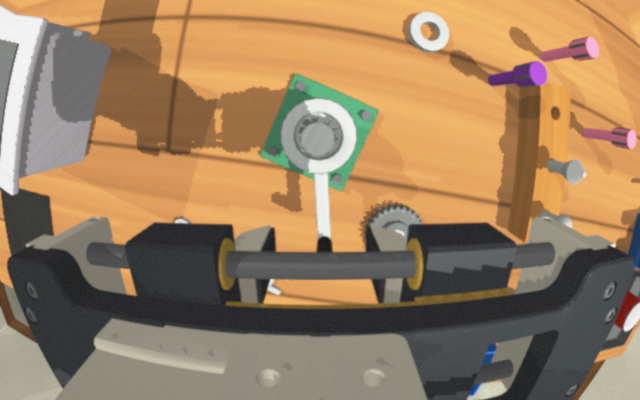

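View pics/s8.png

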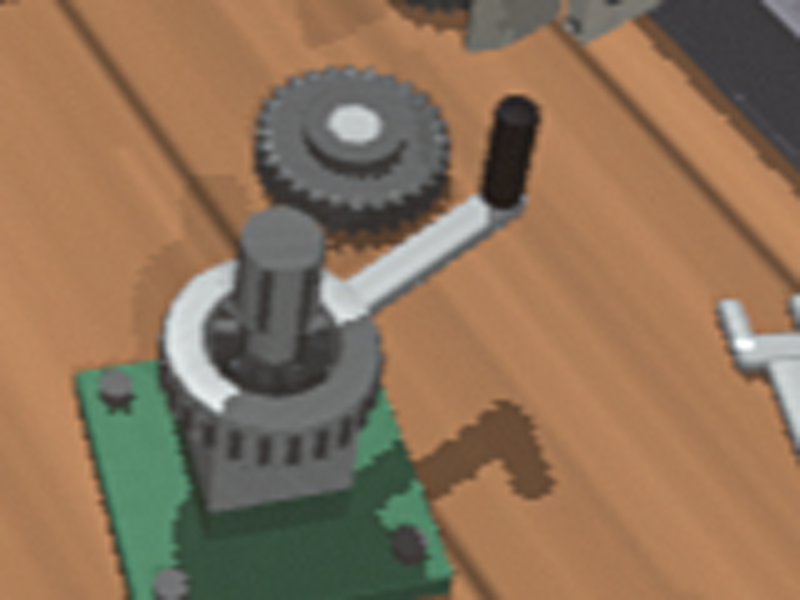

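View pics/a8.png

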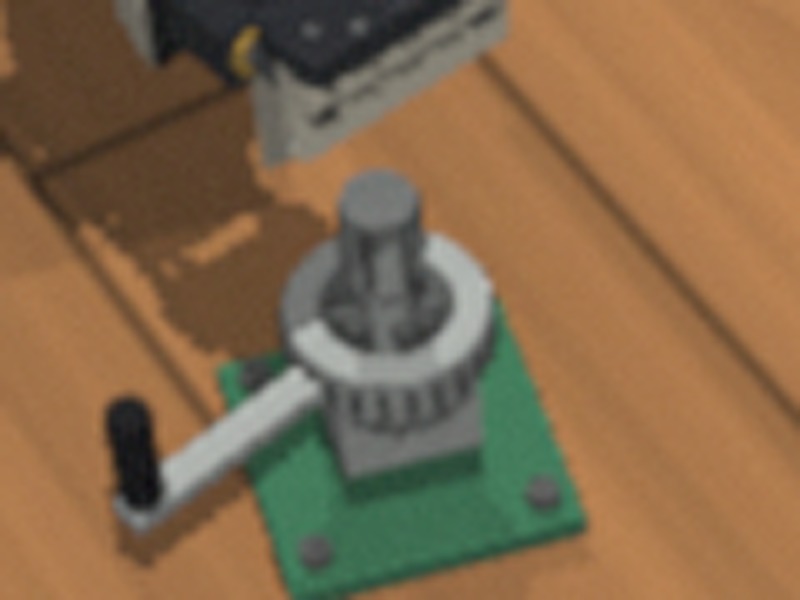

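```bash
python3 - <<'E'
from h import *
w=dict(np.load("w8.npz"))
p=plane(w,324,241,.1255);print(p)
c=plane(w,319.5,134.,.088);print(c)
for q in ((318,190),(321.5,220)):
  h=plane(w,*q,.0805);print(h,np.degrees(np.arctan2(*(h-[.5597,-.1213,0])[[1,0]])))
for a in (8,10,11.4,13):
  r=np.radians(a);X=[.5597+.11*np.cos(r),-.1213+.11*np.sin(r)]
  print(a,X,proj(w,np.array([*X,.1255])))
cv2.imwrite("pics/w8z.png",cv2.resize(w["img"][90:260,240:410,::-1],(600,600),interpolation=cv2.INTER_CUBIC))
E
```

```text
[ 0.64709214 -0.10178139  0.1255    ]
[ 0.5572747  -0.11998623  0.088     ]
[ 0.61250658 -0.1128389   0.0805    ] 9.10301926092318
[ 0.64293726 -0.10449998  0.0805    ] 11.41087909452196
8 [np.float64(0.6686294875615727), np.float64(-0.1059909588943928)] [315.64999244 261.80496714]
10 [np.float64(0.6680288528313428), np.float64(-0.10219870045663768)] [319.87011495 261.80567619]
11.4 [np.float64(0.6675298292083893), np.float64(-0.09955769255829613)] [322.82335669 261.72348741]
13 [np.float64(0.6668807071263758), np.float64(-0.09655538402217485)] [326.19543118 261.54621032]
```

View pics/w8z.png

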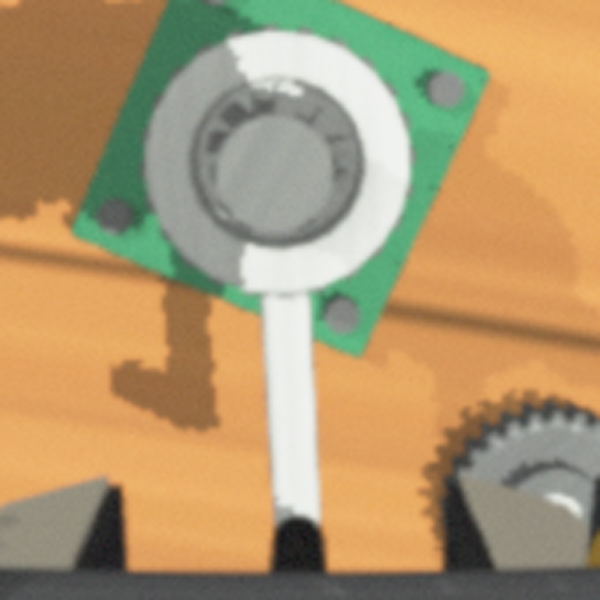

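>>> jog_arm(steps=[[0.05,0.03,0.006,0,0,0,2.5],[0.05,0.058,0.0115,0,0,0,2.5],[0.05,0.058,0.0115,-0.03,0,0,2.5],[0.05,0.058,0.0115,-0.06,0,0,2.5],[0.05,0.058,0.0115,-0.08,0,0,2.5],[0.05,0.058,0.0115,-0.08,0,0,2.5],[0.05,0.058,0.0115,-0.08,0,0,2.5]])

```text
t: 13.25
tcp_pos: [0.6675, -0.1001, 0.3215]
eef_rot: [-180.0, -0.0, -168.6]
ft_force: [0.3, -0.1, 0.1]
grip_width: 0.544
```

```bash
python3 - <<'E'
from h import *
from station import get_obs,nets
b=grab("side");a=grab("scene");o=get_obs();print(o["t"],o["tcp_pos"],o["eef_rot"],o["ft_force"])
cv2.imwrite("pics/s9.png",cv2.resize(b["img"][160:310,300:500,::-1],(800,600),interpolation=cv2.INTER_CUBIC))
cv2.imwrite("pics/a9.png",cv2.resize(a["img"][90:210,200:360,::-1],(800,600),interpolation=cv2.INTER_CUBIC))
E
```

```text
13.35 [ 0.66806695 -0.10007754  0.32267557] [-1.79956736e+02  1.29657002e-01 -1.68614662e+02] [ 0.87574772 -0.12677905  0.73737291]
```

View pics/s9.png

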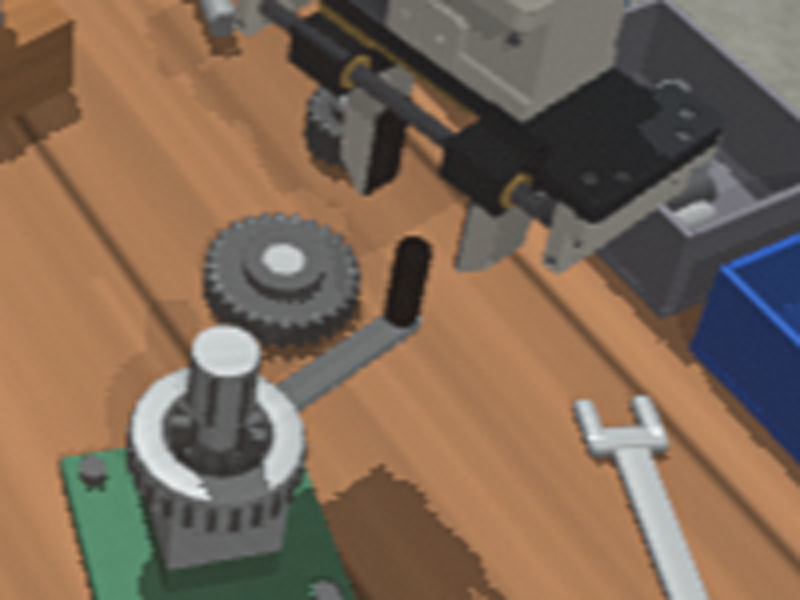

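View pics/a9.png

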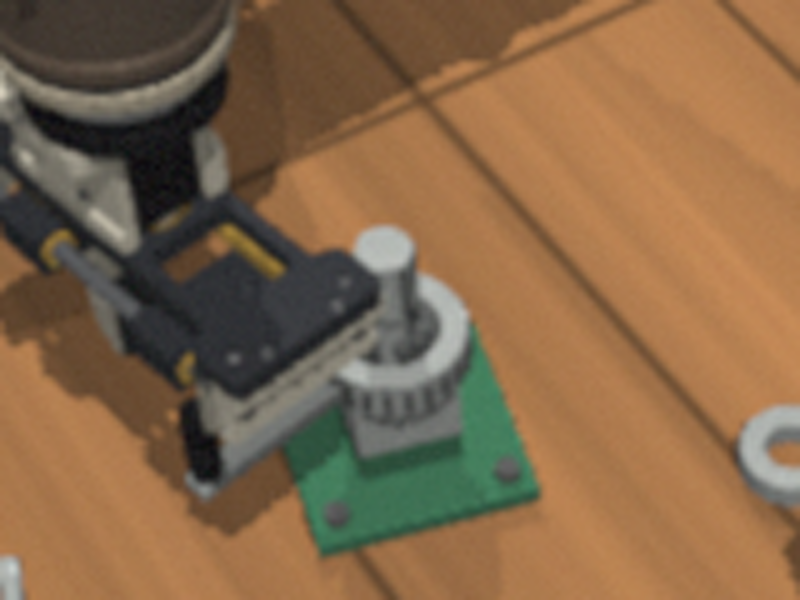

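>>> jog_arm(steps=[[0.05,0,0,-0.02,0,0,0],[0.05,0,0,-0.04,0,0,0],[0.05,0,0,-0.054,0,0,0],[0.05,0,0,-0.054,0,0,0],[0.05,0,0,-0.054,0,0,0]])

```text
t: 13.85
tcp_pos: [0.668, -0.0998, 0.2678]
eef_rot: [-180.0, 0.0, -168.6]
ft_force: [0.7, 0.5, 0.2]
grip_width: 0.54
```

```bash
python3 - <<'E'
from h import *
from station import get_obs,nets
b=grab("side");a=grab("scene");o=get_obs();print(o["t"],o["tcp_pos"],o["eef_rot"],o["ft_force"])
cv2.imwrite("pics/s10.png",cv2.resize(b["img"][160:310,300:500,::-1],(800,600),interpolation=cv2.INTER_CUBIC))
E
```

```text
13.95 [ 0.6682329  -0.09986428  0.2682893 ] [-1.79967112e+02  1.08136417e-01 -1.68599271e+02] [-0.69186058  0.90338039  0.86477942]
```

View pics/s10.png

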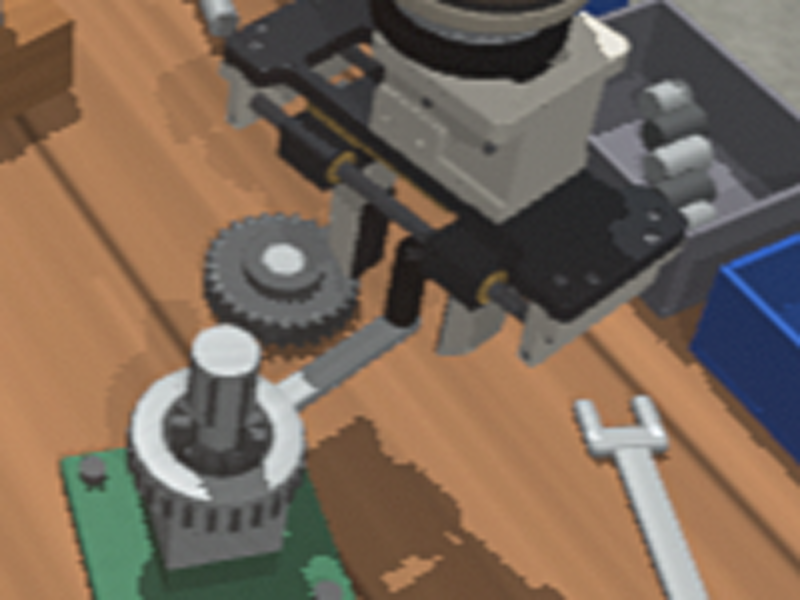

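>>> jog_arm(steps=[[0.03,0,0,0,0,0,0],[0.02,0,0,0,0,0,0],[0.01,0,0,0,0,0,0],[0.005,0,0,0,0,0,0],[0.005,0,0,0,0,0,0],[0.005,0,0,0,0,0,0],[0.005,0,0,0,0,0,0]], squeeze=40)

```text
t: 14.65
tcp_pos: [0.6677, -0.0986, 0.2668]
eef_rot: [179.9, -0.0, -168.5]
ft_force: [-1.5, 5.5, 1.0]
grip_width: 0.163
```

```bash
cat > arc.py <<'E'
import sys,numpy as np
from station import get_obs
C=np.array([.5597,-.1213]);R=.1104
def F(o):
    d=np.asarray(o["tcp_pos"])[:2]-C;ph=np.arctan2(d[1],d[0]);e=d/np.linalg.norm(d)
    t=np.array([-e[1],e[0]]);f=np.asarray(o["ft_force"])[:2]
    print("t",o["t"],"phi",np.degrees(ph).round(2),"r",np.linalg.norm(d).round(4),"Ft",(f@t).round(2),"Fr",(f@e).round(2),"fz",o["ft_force"][2].round(1),"yaw",o["eef_rot"][2].round(1),"w",(o["grip_width"]*.0918).round(4))
F(get_obs())
p0=np.radians(float(sys.argv[1]));print([[0.005,*(R*np.array([np.cos(p)-np.cos(p0),np.sin(p)-np.sin(p0)])).round(4).tolist(),0,0,0,float(round(np.degrees(p-p0),1))] for p in np.radians([float(x) for x in sys.argv[2:]])])
E
python3 arc.py 11.3 9 7 5 3 1 -1 -1
```

```text
Traceback (most recent call last):
  File "arc.py", line 8, in <module>
    F(get_obs())
    ~^^^^^^^^^^^
  File "arc.py", line 7, in F
    print("t",o["t"],"phi",np.degrees(ph).round(2),"r",np.linalg.norm(d).round(4),"Ft",(f@t).round(2),"Fr",(f@e).round(2),"fz",o["ft_force"][2].round(1),"yaw",o["eef_rot"][2].round(1),"w",(o["grip_width"]*.0918).round(4))
                                                                                                                                                                                            ^^^^^^^^^^^^^^^^^^^^^^^^^^^^^
AttributeError: 'float' object has no attribute 'round'
```

```bash
sed -i 's/(o\["grip_width"\]\*.0918).round(4)/round(o["grip_width"]*.0918,4)/' arc.py
python3 arc.py 11.3 9 7 5 3 1 -1 -1
```

```text
t 14.65 phi 11.85 r 0.1103 Ft 5.69 Fr -0.38 fz 1.0 yaw -168.5 w 0.015
[[0.005, 0.0008, -0.0044, 0, 0, 0, -2.3], [0.005, 0.0013, -0.0082, 0, 0, 0, -4.3], [0.005, 0.0017, -0.012, 0, 0, 0, -6.3], [0.005, 0.002, -0.0159, 0, 0, 0, -8.3], [0.005, 0.0021, -0.0197, 0, 0, 0, -10.3], [0.005, 0.0021, -0.0236, 0, 0, 0, -12.3], [0.005, 0.0021, -0.0236, 0, 0, 0, -12.3]]
```

>>> jog_arm(steps=[[0.005,0.0008,-0.0044,0,0,0,-2.3],[0.005,0.0013,-0.0082,0,0,0,-4.3],[0.005,0.0017,-0.012,0,0,0,-6.3],[0.005,0.002,-0.0159,0,0,0,-8.3],[0.005,0.0021,-0.0197,0,0,0,-10.3],[0.005,0.0021,-0.0236,0,0,0,-12.3],[0.005,0.0021,-0.0236,0,0,0,-12.3]])

```text
t: 15.35
tcp_pos: [0.67, -0.1216, 0.2668]
eef_rot: [179.9, -0.0, 179.1]
ft_force: [-0.8, 7.4, 1.9]
grip_width: 0.165
```

```bash
python3 arc.py -1 -3 -5 -7 -9 -9
```

```text
t 15.35 phi -0.18 r 0.1103 Ft 7.39 Fr -0.85 fz 1.9 yaw 179.1 w 0.0152
[[0.005, -0.0001, -0.0039, 0, 0, 0, -2.0], [0.005, -0.0004, -0.0077, 0, 0, 0, -4.0], [0.005, -0.0008, -0.0115, 0, 0, 0, -6.0], [0.005, -0.0013, -0.0153, 0, 0, 0, -8.0], [0.005, -0.0013, -0.0153, 0, 0, 0, -8.0]]
```

>>> jog_arm(steps=[[0.005,-0.0001,-0.0039,0,0,0,-2],[0.005,-0.0004,-0.0077,0,0,0,-4],[0.005,-0.0008,-0.0115,0,0,0,-6],[0.005,-0.0013,-0.0153,0,0,0,-8],[0.005,-0.0013,-0.0153,0,0,0,-8]])

```text
t: 15.85
tcp_pos: [0.6689, -0.1369, 0.2669]
eef_rot: [179.9, -0.0, 171.1]
ft_force: [0.4, 8.2, 1.2]
grip_width: 0.17
```

```bash
python3 arc.py -9 -11 -13 -15 -17 -17
```

```text
t 15.85 phi -8.14 r 0.1103 Ft 8.17 Fr -0.81 fz 1.2 yaw 171.1 w 0.0156
[[0.005, -0.0007, -0.0038, 0, 0, 0, -2.0], [0.005, -0.0015, -0.0076, 0, 0, 0, -4.0], [0.005, -0.0024, -0.0113, 0, 0, 0, -6.0], [0.005, -0.0035, -0.015, 0, 0, 0, -8.0], [0.005, -0.0035, -0.015, 0, 0, 0, -8.0]]
```

>>> jog_arm(steps=[[0.005,-0.0007,-0.0038,0,0,0,-2],[0.005,-0.0015,-0.0076,0,0,0,-4],[0.005,-0.0024,-0.0113,0,0,0,-6],[0.005,-0.0035,-0.015,0,0,0,-8],[0.005,-0.0035,-0.015,0,0,0,-8]])

```text
t: 16.35
tcp_pos: [0.6656, -0.1519, 0.2669]
eef_rot: [179.9, -0.0, 163.1]
ft_force: [0.7, 5.9, 0.4]
grip_width: 0.167
```

```bash
python3 arc.py -17 -19 -21 -23 -25 -25
```

```text
t 16.35 phi -16.12 r 0.1102 Ft 5.84 Fr -1.01 fz 0.4 yaw 163.1 w 0.0154
[[0.005, -0.0012, -0.0037, 0, 0, 0, -2.0], [0.005, -0.0025, -0.0073, 0, 0, 0, -4.0], [0.005, -0.004, -0.0109, 0, 0, 0, -6.0], [0.005, -0.0055, -0.0144, 0, 0, 0, -8.0], [0.005, -0.0055, -0.0144, 0, 0, 0, -8.0]]
```

>>> jog_arm(steps=[[0.005,-0.0012,-0.0037,0,0,0,-2],[0.005,-0.0025,-0.0073,0,0,0,-4],[0.005,-0.004,-0.0109,0,0,0,-6],[0.005,-0.0055,-0.0144,0,0,0,-8],[0.005,-0.0055,-0.0144,0,0,0,-8]])

```text
t: 16.85
tcp_pos: [0.6602, -0.1663, 0.267]
eef_rot: [179.9, 0.0, 155.1]
ft_force: [2.4, 6.6, 0.5]
grip_width: 0.168
```

```bash
python3 arc.py -25 -27 -29 -31 -33 -33
```

```text
t 16.85 phi -24.12 r 0.1101 Ft 7.0 Fr -0.45 fz 0.5 yaw 155.1 w 0.0154
[[0.005, -0.0017, -0.0035, 0, 0, 0, -2.0], [0.005, -0.0035, -0.0069, 0, 0, 0, -4.0], [0.005, -0.0054, -0.0102, 0, 0, 0, -6.0], [0.005, -0.0075, -0.0135, 0, 0, 0, -8.0], [0.005, -0.0075, -0.0135, 0, 0, 0, -8.0]]
```

>>> jog_arm(steps=[[0.005,-0.0017,-0.0035,0,0,0,-2],[0.005,-0.0035,-0.0069,0,0,0,-4],[0.005,-0.0054,-0.0102,0,0,0,-6],[0.005,-0.0075,-0.0135,0,0,0,-8],[0.005,-0.0075,-0.0135,0,0,0,-8]])

```text
t: 17.35
tcp_pos: [0.6529, -0.1799, 0.267]
eef_rot: [179.9, 0.0, 147.1]
ft_force: [3.6, 6.1, 0.0]
grip_width: 0.163
```

```bash
python3 arc.py -33 -35 -37 -39 -41 -41
```

```text
t 17.35 phi -32.16 r 0.1101 Ft 7.13 Fr -0.19 fz 0.0 yaw 147.1 w 0.015
[[0.005, -0.0022, -0.0032, 0, 0, 0, -2.0], [0.005, -0.0044, -0.0063, 0, 0, 0, -4.0], [0.005, -0.0068, -0.0093, 0, 0, 0, -6.0], [0.005, -0.0093, -0.0123, 0, 0, 0, -8.0], [0.005, -0.0093, -0.0123, 0, 0, 0, -8.0]]
```

>>> jog_arm(steps=[[0.005,-0.0022,-0.0032,0,0,0,-2],[0.005,-0.0044,-0.0063,0,0,0,-4],[0.005,-0.0068,-0.0093,0,0,0,-6],[0.005,-0.0093,-0.0123,0,0,0,-8],[0.005,-0.0093,-0.0123,0,0,0,-8]])

```text
t: 17.85
tcp_pos: [0.6443, -0.1916, 0.2672]
eef_rot: [179.8, 0.0, 139.2]
ft_force: [5.3, 7.6, -0.5]
grip_width: 0.164
```

```bash
python3 arc.py -41 -43 -45 -47 -47
```

```text
t 17.85 phi -39.72 r 0.11 Ft 9.23 Fr -0.81 fz -0.5 yaw 139.2 w 0.015
[[0.005, -0.0026, -0.0029, 0, 0, 0, -2.0], [0.005, -0.0053, -0.0056, 0, 0, 0, -4.0], [0.005, -0.008, -0.0083, 0, 0, 0, -6.0], [0.005, -0.008, -0.0083, 0, 0, 0, -6.0]]
```

>>> jog_arm(steps=[[0.005,-0.0026,-0.0029,0,0,0,-2],[0.005,-0.0053,-0.0056,0,0,0,-4],[0.005,-0.0053,-0.0056,0,0,0,-4]])

```text
t: 18.15
tcp_pos: [0.6397, -0.1965, 0.2673]
eef_rot: [179.7, 0.1, 135.3]
ft_force: [8.2, 9.6, -1.6]
grip_width: 0.165
```

```bash
python3 arc.py -45 -47 -49 -49
```

```text
t 18.15 phi -43.2 r 0.1098 Ft 12.64 Fr -0.59 fz -1.6 yaw 135.3 w 0.0151
[[0.005, -0.0028, -0.0027, 0, 0, 0, -2.0], [0.005, -0.0056, -0.0053, 0, 0, 0, -4.0], [0.005, -0.0056, -0.0053, 0, 0, 0, -4.0]]
```

>>> jog_arm(steps=[[0.005,-0.0014,-0.0014,0,0,0,-1],[0.005,-0.0028,-0.0027,0,0,0,-2],[0.005,-0.0042,-0.004,0,0,0,-3],[0.005,-0.0042,-0.004,0,0,0,-3]])

```text
t: 18.55
tcp_pos: [0.6365, -0.1995, 0.2675]
eef_rot: [179.6, 0.1, 132.4]
ft_force: [11.2, 11.8, -2.0]
grip_width: 0.17
```

```bash
python3 arc.py -48 -49 -50 -51
```

```text
t 18.55 phi -45.52 r 0.1096 Ft 16.24 Fr -0.56 fz -2.0 yaw 132.4 w 0.0156
[[0.005, -0.0014, -0.0013, 0, 0, 0, -1.0], [0.005, -0.0029, -0.0025, 0, 0, 0, -2.0], [0.005, -0.0044, -0.0038, 0, 0, 0, -3.0]]
```

```bash
cat > av.py <<'E'
from station import get_obs,cams
import numpy as np
C=np.array([.5597,-.1213]);L=[]
for i in range(8):
    cams.grab_frame("side");o=get_obs();d=np.asarray(o["tcp_pos"])[:2]-C;e=d/np.linalg.norm(d);f=np.asarray(o["ft_force"])[:2]
    L.append((np.degrees(np.arctan2(d[1],d[0])),f@[-e[1],e[0]],f@e))
print(np.round(L,2)[:, 1],np.mean(L,0),o["t"])
E
python3 av.py
```

```text
[15.43 15.12 16.18 15.87 15.36 15.09 15.71 17.07] [-45.49839666  15.72998705  -0.28013266] 18.95
```

>>> jog_arm(steps=[[0.005,-0.0014,-0.0013,0,0,0,-1],[0.005,-0.0025,-0.0022,0,0,0,-1.8],[0.005,-0.0025,-0.0022,0,0,0,-1.8]])

```text
t: 19.25
tcp_pos: [0.6345, -0.2012, 0.2676]
eef_rot: [179.5, 0.1, 130.6]
ft_force: [13.2, 12.3, -2.7]
grip_width: 0.163
```

```bash
python3 av.py
```

```text
[17.95 18.53 18.26 17.4  18.05 18.01 18.08 18.62] [-46.86822121  18.11401555  -0.27481813] 19.65
```

>>> jog_arm(steps=[[0.03,0,0,0,0,0,0],[0.05,0,0,0,0,0,0],[0.05,0,0,0,0,0,0],[0.05,0,0,0,0,0,0],[0.05,0,0,0,0,0,0]])

```text
t: 20.15
tcp_pos: [0.6304, -0.2066, 0.267]
eef_rot: [-180.0, 0.0, 130.2]
ft_force: [-0.6, 0.4, -0.5]
grip_width: 0.526
```

>>> jog_arm(steps=[[0.05,0,0,0.02,0,0,0],[0.05,0,0,0.06,0,0,0],[0.05,0,0,0.1,0,0,0],[0.05,0,0,0.14,0,0,0],[0.05,0.03,0,0.16,0,0,0],[0.05,0.03,0,0.16,0,0,0],[0.05,0.03,0,0.16,0,0,0]])

```text
t: 20.85
tcp_pos: [0.6607, -0.206, 0.4267]
eef_rot: [-180.0, 0.0, 130.3]
ft_force: [-1.2, -0.1, -0.6]
grip_width: 0.543
```

```bash
python3 - <<'E'
from h import *
from station import get_obs,nets
b=grab("side");a=grab("scene");w=grab("wrist");o=get_obs();print(o["t"],o["tcp_pos"],o["eef_rot"],o["ft_force"])
cv2.imwrite("pics/s11.png",b["img"][:,:,::-1])
cv2.imwrite("pics/s11z.png",cv2.resize(b["img"][200:320,300:460,::-1],(800,600),interpolation=cv2.INTER_CUBIC))
cv2.imwrite("pics/a11.png",a["img"][:,:,::-1])
for n,f in (("a",a),("b",b)): print(n,proj(f,np.array([.5597,-.1213,.14])), [(p["rect"],p["confidence"]) for p in nets.recognise({"a":"scene","b":"side"}[n],"knob")[:3]])
E
```

```text
21.0 [ 0.65986996 -0.20594614  0.42572102] [-1.79910142e+02 -9.75690395e-02  1.30248079e+02] [ 0.23724538 -0.20726658  0.16229809]
a [275.97604512 139.28382877] [([261.7, 152.9, 70.8, 33.1], 0.9), ([342.5, 273.8, 14.4, 18.0], 0.39)]
b [355.88337757 248.07229938] [([380.0, 273.8, 98.3, 41.0], 0.65)]
```

View pics/s11z.png

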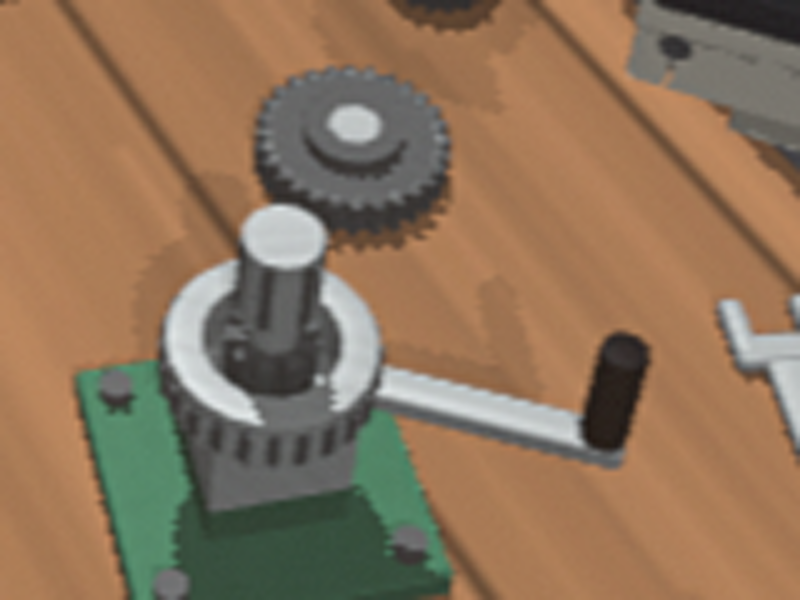

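View pics/s11.png

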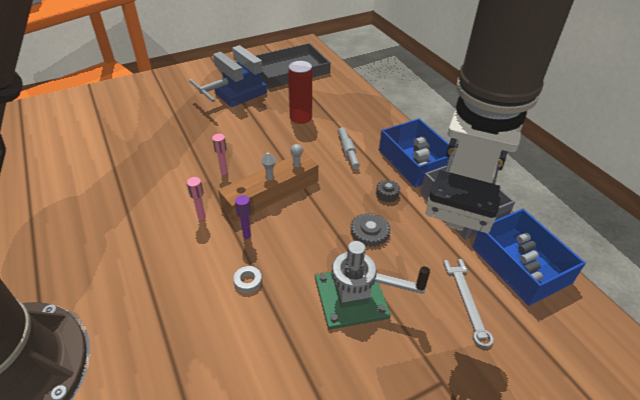

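View pics/a11.png

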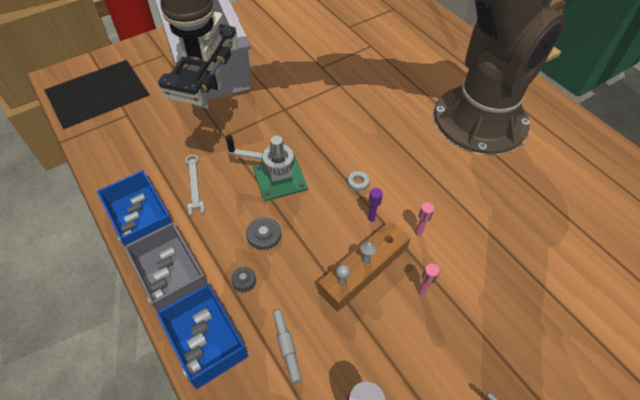

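```bash
python3 - <<'E'
from h import *
b=grab("side");a=grab("scene")
X,e=tri((a,b),((230,139.5),(425,268.5)));d=X-[.5614,-.1183,0];print(X,e,np.degrees(np.arctan2(d[1],d[0])),np.hypot(d[0],d[1]))
from station import job
print(job.close_job())
E
```

```text
[ 0.64106686 -0.19231676  0.12330851] [np.float64(0.00264220355990451), np.float64(0.0026422035599042454)] -42.89449910350453 0.10874414180578586
the job is handed in; nothing more can be done
None
```

The counterbore cutter is mounted in the collet with the nut tightened, and the job is handed in at about 21 s. No verdict was reported, and I could not measure the force of each jaw directly.

- **Fit:** I took the cutter from the end hole of the block and lowered it into the collet. Side forces stayed at about 3 N or less. It touched the stop with about 4 N, at the height where the shank should be home, and I then let go. In the pictures it stands upright and centred on the bore.
- **Tightening:** I turned the nut clockwise by the knob through about 58°. It ran free at 6 to 8 N and bit at about 50°. I stopped at a push of 18.1 N, averaged over eight readings, inside the 16 to 20 N range.
- **After letting go:** The knob sits at about -43°, against -47° when held, so it sprang back a little. That angle is approximate, because the two camera lines miss each other by about 5 mm. The wrist force reads near zero and the arm is clear of everything. The other tools and parts look to be where they were.

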